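# Log the sample, then seal its pan in the cam press

## Robot

A 6-joint arm with a two-finger parallel gripper is mounted at the origin on the work surface. World frame = base frame: x ahead of the robot, y to its left, z up, the work surface at z = 0. Lengths are in m, angles in rad, forces in N, time in s.
With the tool pointing down it reaches from about 0.4 to 0.825 m from the base axis. Payload 7 kg.
Tool frame: the origin (TCP) lies at the very end of the fingers, on their centre line; the grasp point (between the pads) lies 19 mm behind it; z points along the fingers, y is the line along which they close (so a half turn about z gives the same grasp; the last joint's range is limited). The gripper opens to 88 mm and grips with 3 to 60 N. Pads are 19 mm wide; open, the fingers measure 130 mm over their backs; the gripper's body (78 mm by 193 mm) begins 47 mm behind the grasp point.
Start: joints at [-0.985, 0.359, 0.012, 0, -1.224, -0.288], TCP at [0.198, -0.645, 0.227] pointing down, gripper open.
Joint ranges: [-3.07, 3.07], [-1.43, 2.12], [-1.02, 1.25], [-3.03, 1.67], [-3.05, -0], [-3.03, 3.03]. Speed limits (rad/s): [2.39, 2.39, 3.01, 3.14, 3.14, 3.14].

## Interface

Orientations are given as [roll, pitch, yaw] about the fixed x, y, z axes, in that order (R = Rz(yaw) Ry(pitch) Rx(roll)).
In Python, from station import arm, grab_frame gives the robot as it stands.
- The arm moves only by the tool jog_arm, never from a script. Its argument "deltas" is a list that holds one entry, the list of rows, each a list of 4 numbers: the shift along the tool's x, y, z in units of 60 mm (1.0 is 60 mm), then the turn about the tool's z in units of 5 degrees (1.0 is 5 degrees). A call has 1 to 8 rows; each row is the pose to reach, as a shift and turn from the pose commanded when the call began, along the tool's axes at that moment; what a row does not reach only later rows make up. A row lasts 1/8 s, in which the tool goes at most 62.5 mm and 10.7 degrees, less where a joint would pass 70% of its speed; a pose out of reach is approached as far as the arm can. A call with a gripper value outside its range is refused whole. "grip" is the finger opening in mm, from 0 to 87.6, set as the call begins (left out, the last holds). The fingers move at their own pace and stop on an object; "squeeze" is the grip in N (left out, the last holds). Time passes only in rows, so rows that repeat a pose let the fingers close. It gives the time, the measured TCP pose, the force, the opening and the grip force at its end, in the units of the state.
- arm.get_state(): the state, without advancing time (a new reading comes with each control period).
- grab_frame(name): name is "scene" or "top"; returns a dict with "img" (384x512x3 uint8, red, green, blue), "vfov" (degrees; the focal length in pixels is half the picture's height over the tangent of half this angle, whatever the lens; pixels are square), "cx", "cy" (the principal point, pixels), "xyz" and "rotation" of the camera in the world. Camera axes: x right, y down, z forward; pixel columns grow to the right and rows downward; lengths in m; the calibration is good to about 2 mm. A picture is of the moment at which its call begins. There is no depth.
- arm.job_done(): hands the job in; it is judged then, once.
The state is a dict: "t": time; "q": joint angles; "qd": joint speeds; "joint_efforts": joint torques, N m; "eef_pos": TCP position; "ee_rot": TCP orientation; "force": force on the tool from outside, world axes, zero at the start; "moment": the same for the moment, N m; "width": finger opening in m; "gripper_force": force on a finger pad.
Only numpy, scipy, OpenCV 4.12 (cv2) and the standard library are available. Lean on these libraries where they do the work, as an engineer would, in place of code of your own. Each camera call takes 0.05 s, during which the arm holds its last target. There are 200 camera calls.

## Task

The sample pan is already in the sealing press. Log it first: pick the code scanner up off the bench, aim it at the printed code label on the lid of the sample box and hold it steady for a second, then stand it back upright on the bench and let go. Then pull the press's lever over to the cam's highest lift, which is where the lever arm is level, and finish with the robot still holding it there, because it springs back; the other things on the bench stay where they are.

Things in the scene. Friction and masses are not known exactly. Their poses are not given: they have to be found in the camera images.
- scanner: dark hand-held code scanner, 0.24 kg, standing on its round foot (84 mm across), 155 mm tall. Origin: centre of the foot's underside; z up, window side towards its -x. The head is a 60 x 48 x 40 mm block centred at [0, 0, 120 mm], pitched 45 deg nose down towards -x; its flat sides, 48 mm apart (y = +-24 mm), are best gripped from above. Below it a stem 30 mm wide.
- scanner_window (a point): centre of the window, at [-22, 0, 98 mm] in the scanner's frame. x axis: the reading beam, ahead (scanner's -x) and 45 deg down when the scanner stands upright. It reads only when held 15 mm or more off the bench, with the label 60 to 200 mm from the window, the beam passing within 15 mm of the label's centre and at most 55 deg off the label's normal.
- sample_box: flat closed box, 104 x 74 x 34 mm, light lid on a grey bottom, lying on the bench, 0.22 kg. Origin: centre of its underside; x along its long side.
- label (a point): centre of the white 50 x 40 mm paper label with the printed square code, on the middle of the sample box's lid, 34 mm above the bench. z axis: the label's normal, up.
- press: grey bench press with a fork head, 170 x 110 mm base, 185 mm tall, bolted down. Origin: centre of its underside, z up, front (robot's side) towards its -x. The cam shaft lies along its y axis at height 160 mm above the origin (x = 0). The lever is on its -y side, in the plane y = -60 mm.
- press_cam (a joint): angle of the cam lever, rad: 0 at rest (arm up), growing as the ball is pulled towards the press's front (-x) and down; 1.0 = arm level = highest lift of the cam; stop at 1.35, past the highest point, where lift is lost. A spring pulls it back to 0: about 4 to 6 N at the ball.
- press_ram (a joint): downward travel of the ram driven by the cam, m: 0 at rest, 0.006 at the cam's highest lift.
- mouse: black computer mouse, 102 x 58 x 34 mm, on the bench; leave alone.
- tweezers: steel tweezers, 125 mm long, 6 mm high, lying on the bench; leave alone.
- vial1: amber vial, 28 mm across, 50 mm tall; leave alone.
- vial2: amber vial, same as the other; leave alone.
- pan_box: clear open box of empty pans, 100 x 70 x 30 mm; leave alone.
- spatula: slim steel lab spatula, 160 mm long, 7 mm high, lying on the bench; leave alone.
- beaker: glass beaker, 64 mm across, 75 mm tall; leave alone.
- lever_ball (a point): lever arm: steel bar 12 mm thick with a black ball 32 mm across. This point: centre of the ball, 150 mm from the shaft's axis. At joint 0 the arm rises 57 deg (1.0 rad) above level towards the press's front (-x), ball 286 mm above the bench; at 1.0 rad it is level, ball at [-150, -60, 160 mm] in the press's frame.
- press_lever: the moving lever: eccentric, shaft, hub, arm and ball in one. Origin: on the shaft axis at the middle of the press, 160 mm above the bench; turns about its -y axis.
Things that resemble listed ones, but are neither listed nor needed, are in the scene too. Of the things that look like the scanner, the smallest one is meant. Leave any yellow look-alike of the sample_box alone.

How it is judged:
On the way, in this order (a step that is already met when the one before it is completed fails the run):
1. the scanner, held in the fingers and lifted clear of the bench, is aimed at the label and kept steady for 0.8 s (contact force between the fingers and scanner above 0.5 N and height (world z) of scanner above 0.012 m and x of label in the frame of scanner_window between 0.055 and 0.205 m and y of label in the frame of scanner_window between -0.015 and 0.015 m and z of label in the frame of scanner_window between -0.015 and 0.015 m and angle between the x axis of scanner_window and the z axis of label, either way round below 1 rad and linear speed of scanner below 0.03 m/s and angular speed of scanner below 0.2 rad/s), for 0.8 s.
2. the scanner stands upright on the bench again, let go (angle between scanner's own z axis and vertical below 0.1 rad and height (world z) of scanner between -0.004 and 0.006 m and contact force between the fingers and scanner below 0.1 N and linear speed of scanner below 0.02 m/s), for 0.2 s.
3. the lever is at the cam's highest lift, arm level within 7 degrees, held by the fingers for half a second (value of joint press_cam between 0.88 and 1.12 rad and value of joint press_ram above 0.0056 m and contact force between the fingers and press_lever above 1 N), for 0.5 s.
At the end, for the whole second after the job is handed in: The lever arm is level within 7 degrees (joint 0.88 to 1.12 rad, ram at least 5.6 mm down), still, and held there by the fingers with more than 1 N; the scanner stands upright (within 6 degrees) on the bench, at rest and let go; the sample box is within 30 mm of where it was (all of step 2 and all of step 3 and velocity of joint press_cam between -0.15 and 0.15 rad/s and contact force between the arm and scanner below 0.1 N and distance of sample_box from where it was at the start of the episode below 0.03 m); the arm keeps its last pose, push and grip.
It fails at once if the scanner is tipped over (angle between scanner's own z axis and vertical above 1.2 rad).
It fails at once if a bystander or the sample box is pushed more than 30 mm (distance of any of sample_box, mouse, tweezers, vial1, vial2, pan_box, spatula, beaker from where it was at the start of the episode above 0.03 m).
It fails at once if a vial or the beaker is knocked over (angle between any of vial1, vial2, beaker's own z axis and vertical above 0.7 rad).
It also fails if it takes over 56 s, if anything falls off the work surface, if the arm or the gripper's body presses on something with over 40 N, if the wrist force passes 120 N, or if a joint passes its speed limit or range.

## Working session

There is one attempt and no reset: what is moved stays moved. The work goes in short steps, Python scripts to look and compute and a tool call to move; the robot and the scene stay as the last step left them, time stands still between calls to the robot, and variables do not carry over. Pictures are saved under pics/ and viewed, at most 10 in all, crops included, and the job is handed in when it is done.

Besides the shell and the picture viewer there is one more tool, called after "Emit:" in YAML: its name, and indented under it one key for each argument. jog_arm: Moves the arm, as the interface text tells. Its arguments: {"type":"object","properties":{"deltas":{"type":"array"},"grip":{"type":"number"},"squeeze":{"type":"number"}},"required":["deltas"]}

```bash
mkdir -p pics
cat > h.py <<'E'
import numpy as np, cv2, json
from station import arm, grab_frame
def snap(n,f):
    g=grab_frame(n); cv2.imwrite(f'pics/{f}.png',cv2.cvtColor(g['img'],cv2.COLOR_RGB2BGR))
    np.savez(f'pics/{f}.npz',**g); return g
def ray(g,u,v):
    f=192/np.tan(np.radians(float(g['vfov'])/2))
    d=np.array(g['rotation'])@np.array([(u-g['cx'])/f,(v-g['cy'])/f,1.]); return np.array(g['xyz']),d/np.linalg.norm(d)
def onz(g,u,v,z):
    o,d=ray(g,u,v); return o+d*(z-o[2])/d[2]
def tri(a,b):
    (o1,d1),(o2,d2)=a,b
    A=np.stack([d1,-d2],1); s=np.linalg.lstsq(A,o2-o1,rcond=None)[0]
    p,q=o1+s[0]*d1,o2+s[1]*d2; return (p+q)/2,np.linalg.norm(p-q)
def proj(g,p):
    f=192/np.tan(np.radians(float(g['vfov'])/2)); c=np.array(g['rotation']).T@(np.array(p)-g['xyz'])
    return f*c[0]/c[2]+g['cx'],f*c[1]/c[2]+g['cy']
E
python3 - <<'E'
from h import *
for n in('scene','top'):
    g=snap(n,n+'0'); print(n,g['vfov'],g['cx'],g['cy'],g['xyz'],np.round(g['rotation'],3).tolist(),g['img'].shape, [k for k in g])
    im=cv2.imread(f'pics/{n}0.png'); cv2.imwrite(f'pics/{n}0b.png',cv2.resize(im,(800,600),interpolation=cv2.INTER_CUBIC))
print(arm.get_state())
E
```

```text
scene 43.70406273806598 253.39729162097544 193.78119846613419 [ 1.62880032 -0.15582059  1.00724875] [-2.191, 0.021, 1.426] (384, 512, 3) ['img', 'vfov', 'cx', 'cy', 'xyz', 'rotation']
top 48.88082413563546 255.1960827774937 197.50661094265226 [ 0.40617592 -0.0389784   1.61634051] [-3.084, 0.009, -1.591] (384, 512, 3) ['img', 'vfov', 'cx', 'cy', 'xyz', 'rotation']
{'t': 0.1, 'q': array([-9.84906836e-01,  3.59291455e-01,  1.11685376e-02, -3.18186417e-04,
       -1.22410243e+00, -2.88104185e-01]), 'qd': array([ 0.00060619, -0.00135015,  0.00289311,  0.00091339, -0.00038967,
       -0.00075662]), 'joint_efforts': array([-4.62553908e-04, -5.84164524e+01,  2.93752223e+01,  7.01558635e+00,
        1.01852103e-02, -6.86214162e-05]), 'eef_pos': array([ 0.19790195, -0.64488436,  0.2257379 ]), 'ee_rot': array([ 3.14013753e+00, -1.19266629e-04, -2.84391559e+00]), 'force': array([ 0.50076854, -0.32312179, -0.22564303]), 'moment': array([ 0.03019263, -0.01151863, -0.01671862]), 'gripper_force': 0.0, 'width': 0.08758750199790855}
```

Run:
```python
s=open('h.py').read()
s=s.replace("np.array(g['rotation'])","R(g)").replace("def ray","from scipy.spatial.transform import Rotation as Ro\ndef R(g): return Ro.from_euler('xyz',g['rotation']).as_matrix()\ndef ray",1)
open('h.py','w').write(s)
```

```text
(no output)
```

View pics/scene0b.png

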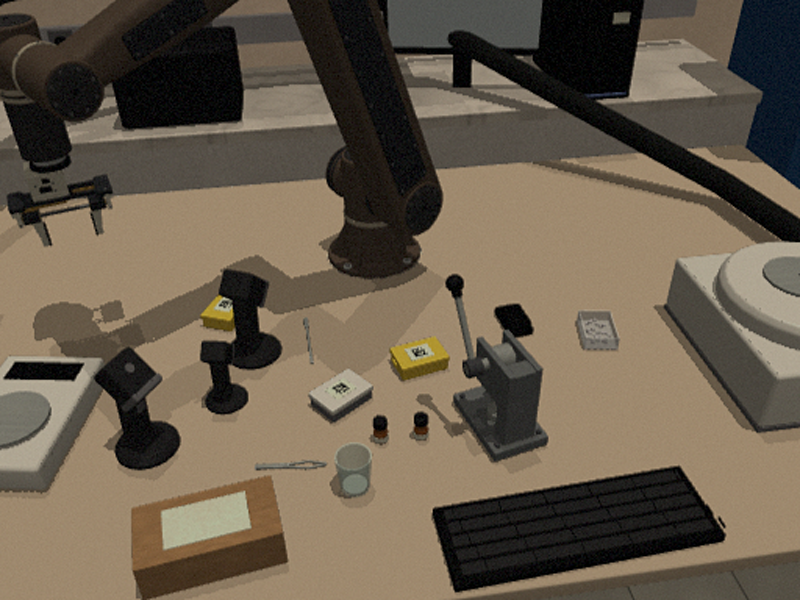

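View pics/top0b.png

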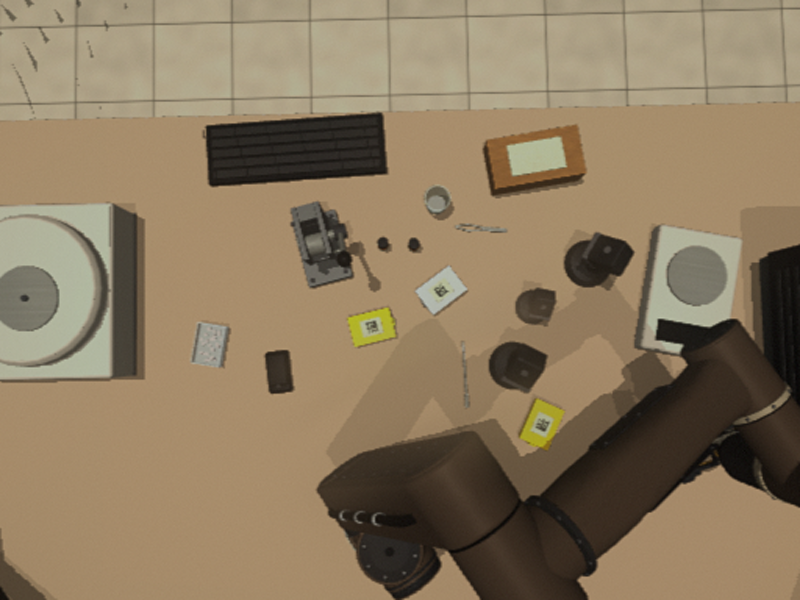

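Run:
```python
from h import *
for n,(x,y,w,h,s) in dict(top0=(255,160,110,90,6),scene0=(122,205,125,75,6)).items():
    c=cv2.imread(f'pics/{n}.png')[y:y+h,x:x+w]; c=cv2.resize(c,None,fx=s,fy=s,interpolation=cv2.INTER_CUBIC)
    c=np.clip(c.astype(float)*1.6,0,255).astype('uint8')
    for i in range(0,w,10): cv2.putText(c,str(x+i),(i*s,10),0,.35,(0,0,255)); cv2.line(c,(i*s,12),(i*s,18),(0,0,255))
    for i in range(0,h,10): cv2.putText(c,str(y+i),(0,i*s+4),0,.35,(0,0,255)); cv2.line(c,(24,i*s),(30,i*s),(0,0,255))
    cv2.imwrite(f'pics/{n}crop.png',c)
```

```text
(no output)
```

View pics/top0crop.png

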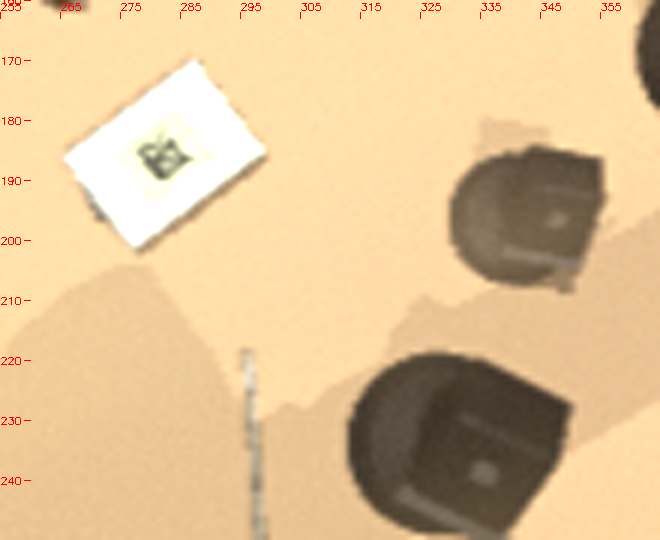

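View pics/scene0crop.png

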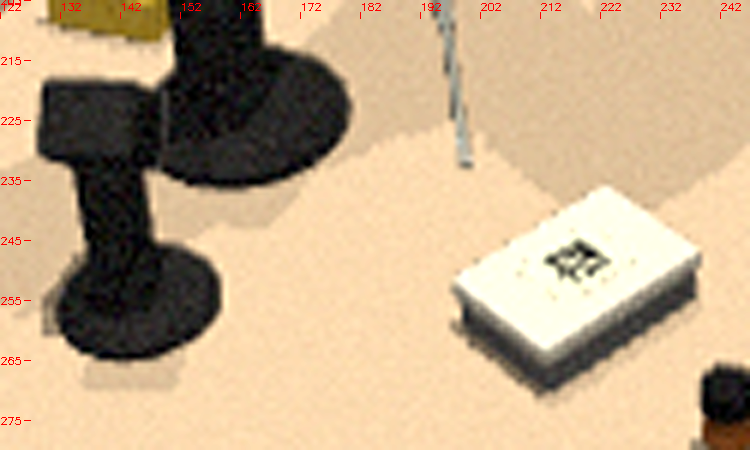

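The top crop shows the white box with its label code at about (281.5,186.5) and the small scanner: foot centre about (342,196), ridge at right, light strip and dot towards the robot. The scene crop shows the same scanner at about (140,240) and the box label at about (217.5,248).

Scanner candidates in the 800-px scene: small (222,375), medium (250,315), large (138,410). The smallest, with an 84 mm foot, is meant. Box candidates: white (341,393), yellow (419,355) and yellow (220,312). The white one is meant.

Run:
```python
from h import *
out=[]
for n,(x,y,w,h,s) in dict(top0=(180,120,66,75,6),scene0=(275,165,80,130,4.6)).items():
    c=cv2.imread(f'pics/{n}.png')[y:y+h,x:x+w]; c=cv2.resize(c,None,fx=s,fy=s,interpolation=cv2.INTER_CUBIC)
    c=np.clip(c.astype(float)*1.8,0,255).astype('uint8')
    for i in range(0,w,10): cv2.putText(c,str(x+i),(int(i*s),10),0,.35,(0,0,255)); cv2.line(c,(int(i*s),12),(int(i*s),18),(0,0,255))
    for i in range(0,h,10): cv2.putText(c,str(y+i),(0,int(i*s)+4),0,.35,(0,0,255)); cv2.line(c,(24,int(i*s)),(30,int(i*s)),(0,0,255))
    out.append(cv2.copyMakeBorder(c,0,600-c.shape[0],0,10,cv2.BORDER_CONSTANT))
cv2.imwrite('pics/press.png',np.hstack(out)); print(np.hstack(out).shape)
gt=np.load('pics/top0.npz');gs=np.load('pics/scene0.npz')
print('label',tri(ray(gt,281.5,186.3),ray(gs,217.7,248)))
print('foot',onz(gt,342,196,.01),onz(gs,145,255.5,.01))
for p in [(265.5,186),(287.5,170),(299,185),(277.5,201.5)]: print('corner',onz(gt,*p,.034))
```

```text
(600, 784, 3)
label (array([ 0.53811218, -0.12590248,  0.03367677]), np.float64(0.00022665853712097614))
foot [ 0.49816331 -0.35629121  0.01      ] [ 0.50832811 -0.34762103  0.01      ]
corner [ 0.54049467 -0.06595962  0.034     ]
corner [ 0.59911721 -0.15005269  0.034     ]
corner [ 0.54156663 -0.19177457  0.034     ]
corner [ 0.48126231 -0.10963216  0.034     ]
```

View pics/press.png

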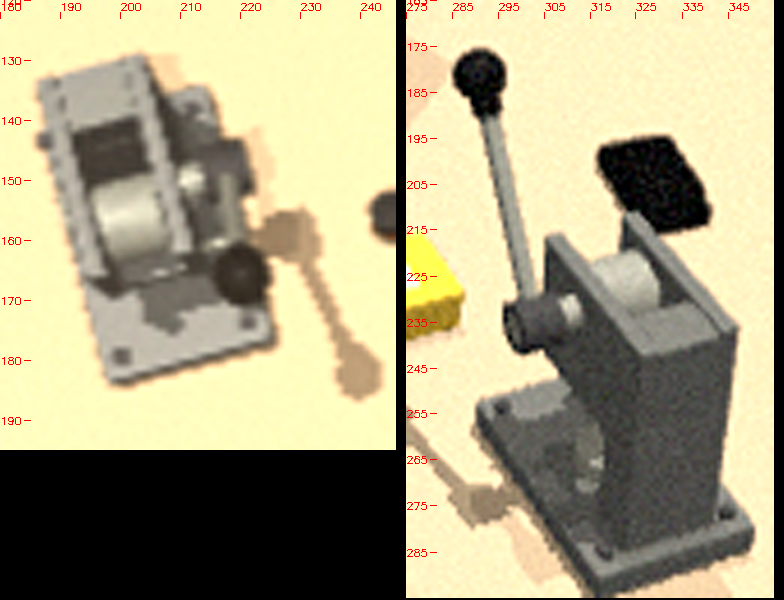

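The press crop shows the ball at top (219.9,165.4) and scene (290.5,181.3), the hub end at scene (300.2,236.3), and the base's front corners at top (199,183.5) and (225.6,177).

Run:
```python
from h import *
from scipy.optimize import least_squares
gt=np.load('pics/top0.npz');gs=np.load('pics/scene0.npz')
a=np.linspace(0,2*np.pi,120)
H=[(gt,(35.4,24,127),(342.9,184.1)),(gt,(35.4,-24,127),(355.1,185.9)),(gt,(7,-24,155.4),(355.4,192.9)),(gt,(-35.4,-24,113),(351.2,204.3)),(gt,(-35.4,24,113),(338.8,201.2)),
 (gs,(7,-24,155.4),(129.1,217.9)),(gs,(35.4,-24,127),(127.9,229.6))]
def foot(g,x,y):
    P=np.array([proj(g,(x+.042*np.cos(t),y+.042*np.sin(t),z)) for t in a for z in(0,.01)]);return P
def res(p,k=0):
    x,y,w=p; c,s=np.cos(w),np.sin(w); r=[]
    for g,q,uv in H:
        q=np.array(q)/1e3; P=(x+c*q[0]-s*q[1],y+s*q[0]+c*q[1],q[2]); r+=list(np.array(proj(g,P))-uv)
    F=foot(gs,x,y); r+=[F[:,0].min()-131.1,F[:,0].max()-158.6,F[:,1].max()-264.6]
    F=foot(gt,x,y); r+=[F[:,0].min()-329.6,F[:,1].max()-207.4]
    return r
for w0 in(-.2,2.94):
    o=least_squares(res,[.5,-.35,w0],loss='soft_l1'); print(o.x,np.degrees(o.x[2]),o.cost,np.round(res(o.x),1))
x,y,w=o.x
ball=tri(ray(gt,219.9,165.4),ray(gs,290.5,181.3)); print('ball',ball)
c1,c2=onz(gt,199,183.5,.016),onz(gt,225.6,177,.016);print(c1,c2,np.linalg.norm(c1-c2))
c3=onz(gt,(40-3)/6+180,(88)/6+120,.185)
```

```text
[ 0.49703671 -0.34982116 -0.18783464] -10.762132336866607 5.832395916448002 [-1.4 -0.8 -0.1 -0.3  0.2  0.  -0.2  1.2 -1.2  2.1 -1.1 -0.6 -0.8  1.6
 -0.6  0.1  0.5 -0.8  0.1]
[ 0.49703671 -0.34982116 -0.18783432] -10.762113721291612 5.8323959163734465 [-1.4 -0.8 -0.1 -0.3  0.2  0.  -0.2  1.2 -1.2  2.1 -1.1 -0.6 -0.8  1.6
 -0.6  0.1  0.5 -0.8  0.1]
ball (array([0.58778997, 0.08173285, 0.28580129]), np.float64(0.0005966244122094992))
[0.55698924 0.18655188 0.016     ] [0.57964914 0.08484027 0.016     ] 0.10420519844955095
```

Run:
```python
from h import *
gt=np.load('pics/top0.npz');gs=np.load('pics/scene0.npz')
# medium: head ridge right corner; large
print('med',tri(ray(gt,349.6,227.1),ray(gs,141,175)),tri(ray(gt,335.4,219.6),ray(gs,157,174)))
for z in(.13,.2): print(z,[onz(gt,u,v,z).round(3) for u,v in[(349.6,227.1),(335.4,219.6),(335,249),(324,234)]])
for z in(.13,.2): print('large',z,[onz(gt,u*.64,v*.64,z).round(3) for u,v in[(585,240),(632,250),(590,272),(620,278)]])
print('large',tri(ray(gt,632*.64,250*.64),ray(gs,97*.64,372*.64)))
# jog calc
p=np.array([.19790195,-.64488436,.2257379]);R0=Ro.from_euler('xyz',[3.14013753,-1.19e-4,-2.84391559]).as_matrix()
for t in[(.497,-.35,.30),(.497,-.35,.103)]: print(R0.T@(np.array(t)-p)/.06)
```

```text
med (array([ 0.38314391, -0.33420133,  0.2218228 ]), np.float64(0.0036107629526233366)) (array([ 0.40871903, -0.28493727,  0.23625178]), np.float64(0.005331906617335249))
0.13 [array([ 0.382, -0.356,  0.13 ]), array([ 0.409, -0.307,  0.13 ]), array([ 0.306, -0.302,  0.13 ]), array([ 0.359, -0.265,  0.13 ])]
0.2 [array([ 0.383, -0.341,  0.2  ]), array([ 0.409, -0.294,  0.2  ]), array([ 0.311, -0.29 ,  0.2  ]), array([ 0.362, -0.255,  0.2  ])]
large 0.13 [array([ 0.639, -0.452,  0.13 ]), array([ 0.614, -0.557,  0.13 ]), array([ 0.566, -0.46 ,  0.13 ]), array([ 0.551, -0.527,  0.13 ])]
large 0.2 [array([ 0.628, -0.432,  0.2  ]), array([ 0.604, -0.532,  0.2  ]), array([ 0.559, -0.441,  0.2  ]), array([ 0.544, -0.504,  0.2  ])]
large (array([ 0.60530568, -0.53416449,  0.19013367]), np.float64(0.0033396239416564628))
[-6.20707738  3.23829756 -1.2337295 ]
[-6.20746809  3.2335199   2.04960033]
```

Emit:
jog_arm:
  deltas:
    - [[0,0,-0.8,1],[-0.9,0.45,-1.23,2],[-1.8,0.9,-1.23,3.5],[-2.7,1.4,-1.23,5],[-3.6,1.9,-1.23,5.56],[-4.5,2.35,-1.23,5.56],[-5.4,2.8,-1.23,5.56],[-6.207,3.236,-1.23,5.56]]
  grip: 87.6

```text
t: 1.1
eef_pos: [0.4983, -0.3486, 0.3001]
ee_rot: [3.141, -0.0, 2.955]
force: [-0.3, -0.5, -0.5]
width: 0.0875
gripper_force: 0.0
```

Emit:
jog_arm:
  deltas:
    - [[0,0,0,0],[0,0,0,0]]

```text
t: 1.35
eef_pos: [0.497, -0.3501, 0.3]
ee_rot: [3.141, -0.001, 2.955]
force: [-0.5, -0.3, -0.3]
width: 0.0875
gripper_force: 0.0
```

Run:
```python
from h import *
s=arm.get_state(); print(s['t'],s['eef_pos'],s['ee_rot'],s['q'])
R0=Ro.from_euler('xyz',s['ee_rot']).as_matrix(); print(R0.T@(np.array([.497,-.35,.103])-s['eef_pos'])/.06)
g=snap('top','top1');g2=snap('scene','scene1')
a=g['img'][130:230,280:380];b=g2['img'][130:270,90:230]
m=np.hstack([cv2.resize(a,(400,400),interpolation=3),cv2.resize(b,(400,400),interpolation=3)])
cv2.imwrite('pics/app.png',np.clip(m[:,:,::-1]*1.8,0,255))
```

```text
1.35 [ 0.49703871 -0.35010238  0.2999674 ] [ 3.14146573e+00 -8.45446005e-04  2.95512878e+00] [-2.92719029e-01  2.12056228e-01 -2.50802642e-02 -3.75832288e-05
 -1.33451397e+00 -1.46453241e+00]
[-1.82506390e-03  1.14055525e-03  3.28278981e+00][ WARN:0@3.787] global loadsave.cpp:1063 imwrite_ Unsupported depth image for selected encoder is fallbacked to CV_8U.
```

View pics/app.png

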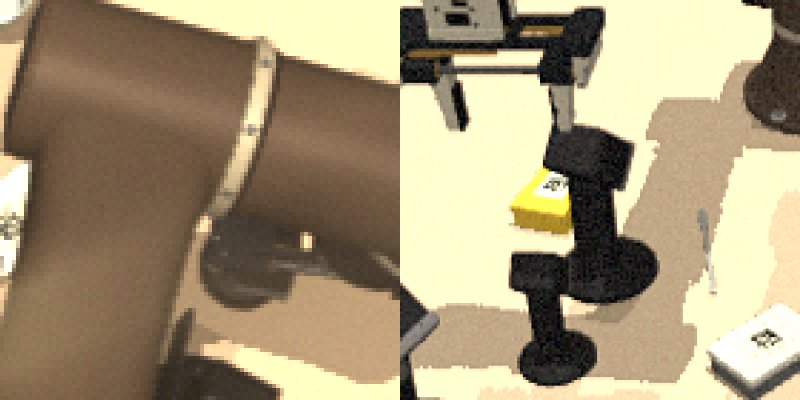

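The view shows the open gripper above the small scanner, with the fingertips at about scene px (110,175) and (148,174). This is consistent with the scanner leaning by perspective. Descending.

Emit:
jog_arm:
  deltas:
    - [[0,0,0.8,0],[0,0,1.6,0],[0,0,2.0,0],[0,0,2.3,0],[0,0,2.3,0]]

```text
t: 2.08
eef_pos: [0.4954, -0.351, 0.1611]
ee_rot: [3.141, -0.003, 2.952]
force: [-0.9, -0.2, 0.5]
width: 0.0875
gripper_force: 0.0
```

Run:
```python
from h import *
s=arm.get_state(); print(s['t'],s['eef_pos'],s['force'])
g2=snap('scene','scene2')
b=cv2.resize(g2['img'][170:275,90:200],None,fx=5,fy=5,interpolation=3)
cv2.imwrite('pics/app2.png',np.clip(b[:,:,::-1]*2.,0,255).astype('uint8'))
```

```text
2.075 [ 0.49536236 -0.35101886  0.16107029] [-0.92147144 -0.16493194  0.45910756]
```

View pics/app2.png

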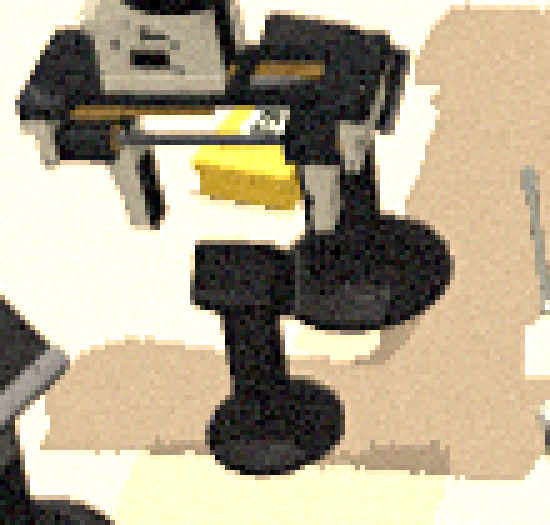

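Fingertips at crop x 150 and 322 straddle the head (192–295). Lowering further and gripping.

Emit:
jog_arm:
  deltas:
    - [[0,0,0.4,0],[0,0,0.8,0],[0,0,0.98,0],[0,0,0.98,0]]

```text
t: 2.62
eef_pos: [0.497, -0.3507, 0.1039]
ee_rot: [-3.141, -0.0, 2.954]
force: [0.2, 0.1, 0.5]
width: 0.0872
gripper_force: 0.0
```

Emit:
jog_arm:
  deltas:
    - [[0,0,0,0],[0,0,0,0],[0,0,0,0],[0,0,0,0],[0,0,0,0],[0,0,0,0]]
  grip: 40
  squeeze: 25

```text
t: 3.38
eef_pos: [0.4971, -0.3505, 0.1036]
ee_rot: [-3.141, 0.0, 2.954]
force: [-0.2, 0.6, 0.6]
width: 0.0479
gripper_force: 24.9
```

Run:
```python
from h import *
s=arm.get_state()
R0=Ro.from_euler('xyz',s['ee_rot']).as_matrix(); print(R0.T@(np.array([.580,-.241,.1396])-s['eef_pos'])/.06)
```

```text
[-1.0169107   2.04970027 -0.59930216]
```

Emit:
jog_arm:
  deltas:
    - [[0,0,-0.3,0],[0,0,-0.6,0],[-0.17,0.34,-0.6,2],[-0.34,0.68,-0.6,4],[-0.51,1.02,-0.6,6],[-0.68,1.37,-0.6,8],[-0.85,1.71,-0.6,10],[-1.017,2.05,-0.6,11.84]]

```text
t: 4.38
eef_pos: [0.5799, -0.24, 0.1389]
ee_rot: [-3.141, -0.001, 1.915]
force: [-0.2, 0.5, -2.7]
width: 0.048
gripper_force: 24.9
```

Emit:
jog_arm:
  deltas:
    - [[0,0,0,0],[0,0,0,0],[0,0,0,0],[0,0,0,0]]

```text
t: 4.88
eef_pos: [0.5796, -0.2414, 0.1396]
ee_rot: [-3.142, -0.0, 1.921]
force: [-0.8, 0.7, -1.8]
width: 0.0482
gripper_force: 24.9
```

Run:
```python
from h import *
s=arm.get_state(); print(s['q'])
g2=snap('scene','scene3');g=snap('top','top3')
b=cv2.resize(g2['img'][170:290,130:260],(520,480),interpolation=3);a=cv2.resize(g['img'][140:260,255:325],(280,480),interpolation=3)
cv2.imwrite('pics/scan.png',np.clip(np.hstack([b,a])[:,:,::-1]*2.,0,255).astype('uint8'))
```

```text
[-8.41869621e-02  3.48304607e-01 -2.12693633e-01 -5.66948240e-05
 -1.00989760e+00 -2.70740650e+00]
```

View pics/scan.png

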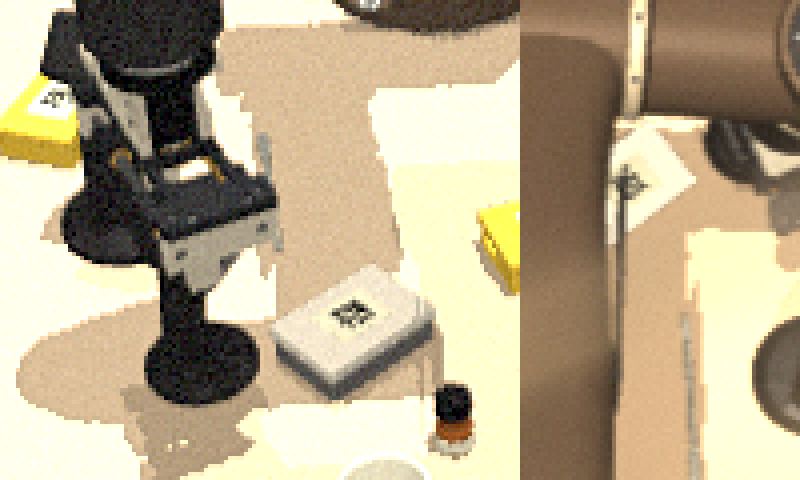

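The scanner is held clear of the bench facing the box, with its foot at scene px u 166–195 and bottom v 271. Holding, then checking the foot against the prediction.

Emit:
jog_arm:
  deltas:
    - [[0,0,0,0],[0,0,0,0],[0,0,0,0],[0,0,0,0],[0,0,0,0],[0,0,0,0],[0,0,0,0],[0,0,0,0]]

```text
t: 5.98
eef_pos: [0.58, -0.2409, 0.1396]
ee_rot: [3.142, 0.0, 1.921]
force: [0.5, -0.8, -2.4]
width: 0.0483
gripper_force: 24.9
```

Run:
```python
from h import *
from scipy.optimize import least_squares
g=np.load('pics/scene3.npz'); a=np.linspace(0,6.283,120)
def F(x,y,z):
    P=np.array([proj(g,(x+.042*np.cos(t),y+.042*np.sin(t),z+k)) for t in a for k in(0,.01)]); return np.array([P[:,0].min(),P[:,0].max(),P[:,1].max()])
print(F(.58,-.241,.036))
print(least_squares(lambda p:F(p[0],p[1],.036)-[166.0,194.8,270.8],[.58,-.241]).x)
s=arm.get_state();print(s['t'],s['eef_pos'],s['ee_rot'])
R0=Ro.from_euler('xyz',s['ee_rot']).as_matrix(); print(R0.T@(np.array([.497,-.350,.1040])-s['eef_pos'])/.06)
```

```text
[164.70995236 194.01316928 271.58405935]
[ 0.57726723 -0.23792234]
5.975 [ 0.5799817  -0.24091004  0.13956868] [3.14157233e+00 9.43577912e-06 1.92099082e+00]
[-1.23331858 -1.92287614  0.59278385]
```

Emit:
jog_arm:
  deltas:
    - [[-0.21,-0.32,0,-2],[-0.41,-0.64,0,-4],[-0.62,-0.96,0,-6],[-0.82,-1.28,0,-8],[-1.03,-1.6,0,-10],[-1.233,-1.923,0,-11.84],[-1.233,-1.923,0.1,-11.84],[-1.233,-1.923,0.2,-11.84]]

```text
t: 6.98
eef_pos: [0.4971, -0.3498, 0.1272]
ee_rot: [3.141, 0.0, 2.952]
force: [0.3, 0.1, -2.1]
width: 0.0478
gripper_force: 24.9
```

Emit:
jog_arm:
  deltas:
    - [[0,0,0.1,0],[0,0,0.2,0],[0,0,0.3,0],[0,0,0.36,0],[0,0,0.393,0],[0,0,0.396,0],[0,0,0.396,0],[0,0,0.396,0]]

```text
t: 7.98
eef_pos: [0.497, -0.35, 0.104]
ee_rot: [-3.142, 0.0, 2.954]
force: [-0.6, 0.1, -2.5]
width: 0.0476
gripper_force: 24.9
```

Emit:
jog_arm:
  deltas:
    - [[0,0,0.008,0],[0,0,0.015,0],[0,0,0.015,0]]

```text
t: 8.35
eef_pos: [0.4972, -0.3502, 0.1036]
ee_rot: [-3.141, 0.001, 2.954]
force: [-1.3, 0.3, 4.5]
width: 0.0479
gripper_force: 24.9
```

Emit:
jog_arm:
  deltas:
    - [[0,0,0,0],[0,0,0,0],[0,0,0,0],[0,0,0,0],[0,0,0,0],[0,0,0,0]]
  grip: 87.6

```text
t: 9.1
eef_pos: [0.4969, -0.35, 0.1029]
ee_rot: [3.142, -0.0, 2.954]
force: [-0.4, -0.1, -0.5]
width: 0.0879
gripper_force: 0.0
```

Emit:
jog_arm:
  deltas:
    - [[0,0,-0.4,0],[0,0,-1.0,0],[0,0,-1.8,0],[0,0,-2.6,0],[0,0,-3.4,0],[0,0,-4.2,0],[0,0,-4.8,0],[0,0,-4.8,0]]

```text
t: 10.1
eef_pos: [0.4978, -0.3506, 0.3945]
ee_rot: [-3.14, 0.006, 2.954]
force: [0.2, -0.3, -1.0]
width: 0.0875
gripper_force: 0.0
```

Run:
```python
from h import *
s=arm.get_state(); print(s['t'],s['eef_pos'],s['ee_rot'],s['q'])
g2=snap('scene','scene4')
g0=np.load('pics/scene0.npz'); 
b=np.hstack([cv2.resize(g['img'][195:295,110:210],(400,400),interpolation=3) for g in(g0,g2)])
cv2.imwrite('pics/placed.png',np.clip(b[:,:,::-1]*2.,0,255).astype('uint8'))
# lever
ball=np.array([.5878,.0817,.2858]); w=np.radians(13.8)
xp=np.array([np.cos(w),np.sin(w),0]); ax=ball+.081*xp; ax[2]=.160
print('axis pt',ax, 'level ball',ax-.150*xp)
```

```text
10.1 [ 0.49776161 -0.35058144  0.39446402] [-3.1400832   0.00577742  2.95424597] [-2.92542813e-01  1.87617381e-01  1.49825610e-01  8.95325245e-04
 -1.52710060e+00 -1.46564103e+00]
axis pt [0.66646188 0.10102121 0.16      ] level ball [0.52079173 0.06524119 0.16      ]
```

View pics/placed.png

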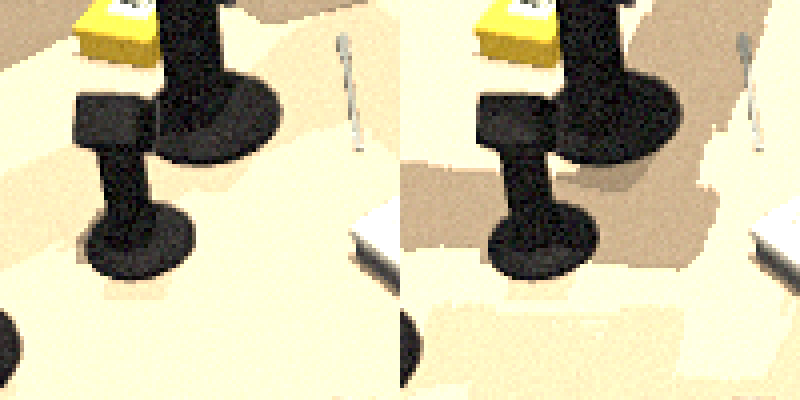

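The scanner stands upright at its old place (crop foot at (540,240), against (140,240) before). Next is the lever.

Run:
```python
from h import *
s=arm.get_state()
R0=Ro.from_euler('xyz',[np.pi,0,s['ee_rot'][2]]).as_matrix(); print(R0.T@(np.array([.5878,.0817,.390])-s['eef_pos'])/.06, (np.degrees(s['ee_rot'][2])-193.8)/5)
```

```text
[-0.1419165   7.35112121  0.03555562] -4.908198560654483
```

Emit:
jog_arm:
  deltas:
    - [[0,0.9,0,-1],[0,1.9,0,-2],[-0.1,2.8,0,-3],[-0.14,3.7,0,-4],[-0.14,4.6,0,-4.9],[-0.14,5.5,0,-4.9],[-0.14,6.4,0,-4.9],[-0.14,7.35,0,-4.9]]

```text
t: 11.15
eef_pos: [0.587, 0.0834, 0.3896]
ee_rot: [-3.142, -0.002, -2.901]
force: [0.7, -0.4, 0.3]
width: 0.0879
gripper_force: 0.0
```

Emit:
jog_arm:
  deltas:
    - [[0,0,0,0],[0,0,0,0]]

```text
t: 11.4
eef_pos: [0.587, 0.0819, 0.3897]
ee_rot: [-3.141, -0.002, -2.901]
force: [-0.8, 0.2, -0.7]
width: 0.0876
gripper_force: 0.0
```

Run:
```python
from h import *
s=arm.get_state(); print(s['eef_pos'],s['ee_rot'])
R0=Ro.from_euler('xyz',s['ee_rot']).as_matrix(); print(R0.T@(np.array([.5878,.0817,.267])-s['eef_pos'])/.06)
```

```text
[0.58702431 0.08185495 0.38969664] [-3.14121209e+00 -2.04898797e-03 -2.90050593e+00]
[-0.01612771 -0.00481625  2.04491729]
```

Emit:
jog_arm:
  deltas:
    - [[-0.01,0,0.4,0],[-0.01,0,0.8,0],[-0.01,0,1.2,0],[-0.01,0,1.6,0],[-0.01,0,1.9,0],[-0.01,0,2.04,0],[-0.01,0,2.04,0]]

```text
t: 12.28
eef_pos: [0.5877, 0.081, 0.2683]
ee_rot: [-3.141, -0.001, -2.902]
force: [-0.3, -0.3, -0.8]
width: 0.0876
gripper_force: 0.0
```

Emit:
jog_arm:
  deltas:
    - [[0,0,0,0],[0,0,0,0],[0,0,0,0],[0,0,0,0],[0,0,0,0],[0,0,0,0],[0,0,0,0]]
  grip: 20
  squeeze: 35

```text
t: 13.15
eef_pos: [0.5882, 0.0808, 0.2685]
ee_rot: [-3.14, -0.0, -2.902]
force: [1.8, -5.1, -0.4]
width: 0.0305
gripper_force: 35.0
```

Emit:
jog_arm:
  deltas:
    - [[0.2,0,0.14,0],[0.39,0,0.31,0],[0.56,0,0.49,0],[0.71,0,0.69,0],[0.84,0,0.9,0],[0.95,0,1.13,0],[0.95,0,1.13,0]]

```text
t: 14.02
eef_pos: [0.5329, 0.067, 0.2016]
ee_rot: [-3.139, 0.001, -2.901]
force: [-0.1, -5.7, 7.9]
width: 0.0301
gripper_force: 35.0
```

Emit:
jog_arm:
  deltas:
    - [[0.09,0,0.23,0],[0.15,0,0.47,0],[0.185,0,0.72,0],[0.2,0,0.97,0],[0.2,0,0.97,0],[0.2,0,0.97,0]]

```text
t: 14.78
eef_pos: [0.5207, 0.0639, 0.143]
ee_rot: [-3.139, -0.001, -2.901]
force: [-0.9, -8.6, 5.1]
width: 0.0303
gripper_force: 35.0
```

Run:
```python
from h import *
s=arm.get_state(); print(s['t'],s['eef_pos'],s['ee_rot'],s['force'])
g2=snap('scene','scene5')
g=snap('top','top5')
b=np.hstack([cv2.resize(g2['img'][150:300,240:365],(500,600),interpolation=3),cv2.resize(g['img'][120:220,190:240],(300,600),interpolation=3)])
cv2.imwrite('pics/lever.png',np.clip(b[:,:,::-1]*2.,0,255).astype('uint8'))
for n in(.88,1,1.12):
  e=1-n; w=np.radians(13.8); xp=np.array([np.cos(w),np.sin(w),0]); a=np.array([.6665,.101,.16]); print(n,[np.round(proj(x,a-r*np.cos(e)*xp+np.array([0,0,r*np.sin(e)])),1) for x in(g2,g) for r in(0,.05,.1,.15)])
```

```text
14.775 [0.52065351 0.06393432 0.14297376] [-3.13947390e+00 -1.27956518e-03 -2.90126674e+00] [-0.87160638 -8.63730572  5.13249829]
0.88 [array([302.3, 235.2]), array([294.2, 222.8]), array([286.6, 211.1]), array([279.4, 200. ]), array([217.3, 147.9]), array([220.7, 161.3]), array([224.2, 174.9]), array([227.8, 188.7])]
1 [array([302.3, 235.2]), array([294.1, 224.4]), array([286.4, 214.3]), array([279.1, 204.7]), array([217.3, 147.9]), array([220.9, 161.6]), array([224.6, 175.5]), array([228.3, 189.4])]
1.12 [array([302.3, 235.2]), array([294.1, 226.2]), array([286.4, 217.7]), array([279.2, 209.8]), array([217.3, 147.9]), array([221. , 161.8]), array([224.8, 175.7]), array([228.6, 189.5])]
```

View pics/lever.png

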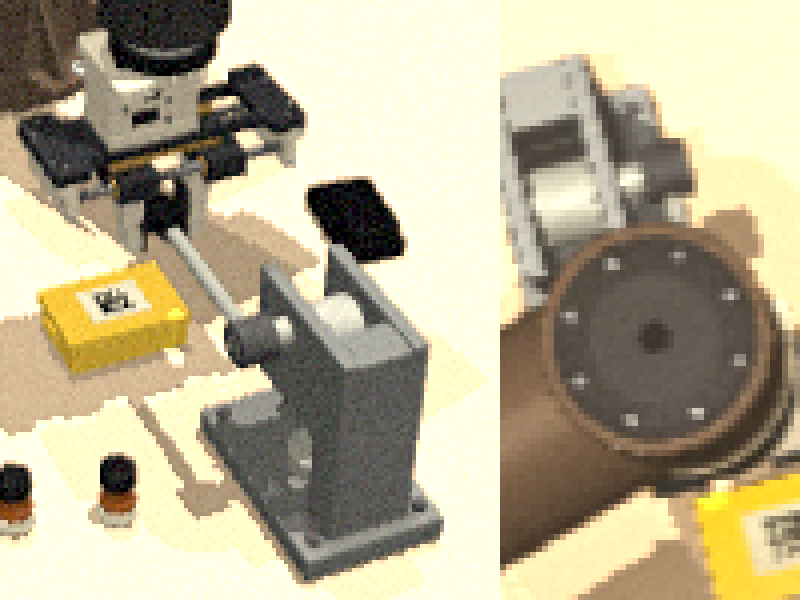

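The ball is held at about scene px (281,203) and the arm runs from (281,207) to (299,229). That matches the projection for a joint angle near 1.0. Holding.

Emit:
jog_arm:
  deltas:
    - [[0,0,0,0],[0,0,0,0],[0,0,0,0],[0,0,0,0],[0,0,0,0],[0,0,0,0],[0,0,0,0],[0,0,0,0]]

```text
t: 15.88
eef_pos: [0.5206, 0.0639, 0.143]
ee_rot: [-3.14, -0.001, -2.901]
force: [-1.3, -7.3, 6.0]
width: 0.0301
gripper_force: 35.0
```

```bash
python3 -c "
from h import *
s=arm.get_state(); print(s['eef_pos'],s['force'],s['gripper_force'],s['width']); print(arm.job_done())"
```

```text
[0.5206463  0.06393552 0.14304833] [-1.29508017 -7.29619432  6.00048606] 35.00072658061981 0.030138682571632235
the job is handed in; nothing more can be done
None
```

I aimed the scanner at the label and held it steady, stood it back upright in its old place and let go, pulled the lever to about level (joint near 1.0 rad by the camera) and handed in at about 16 s with the gripper still holding it; no verdict came back.

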